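Push the locating pins home in order

TASK

The aluminium strip lies in its checking fixture under three bridges, each with a black-headed locating pin. With closed fingers or a fingertip, lightly push the pins down one after another until each head rests on its brass bush: first the round head, then the long bar head, last the small square one. Only push, without force: do not draw any pin up, and leave the strip and the gauges and tools around it where they are.

Things in the scene. Friction and masses are not known exactly. Their poses are not given: they have to be found in the camera images.
- fixture: the fixed grey checking fixture plate, 200 (x) by 400 (y) by 16 mm thick; origin at the centre of its underside on the table (height 0). The three bridges stand in a row along its y axis at -120, 0 and +120 mm, in any order
- strip: the loose aluminium part, a strip 50 by 320 by 6 mm with a low upturned flange at each end and three 14 mm holes, lying on pads on the fixture under the bridges; origin at the centre of its underside; it must stay where it is
- bridge_round: the fixed steel bridge, 94 by 36 mm, 48 mm high over the fixture plate, with a brass bush (22 mm across, 6 mm high) on top, that carries the pin with the round head; origin on the pin axis at the underside of the bridge (on the fixture plate, 16 mm above the table); its x axis runs along the bridge
- head_round (a point): the centre of the top face of the black pin head that is a round disc, 50 mm across, 14 mm thick. The 8 mm pin slides straight up and down in the bush; this point moves with it: 106 mm above the table at joint 0, 84 mm when home
- pin_round (a joint): how far the pin with the round head is pushed down (m): starts between 0 and 0.005, 0.022 is home (head resting on its bush, a solid stop); negative means drawn up out of the bush (it can be drawn 15 mm). About 4 N moves it and it stays where it is left
- bridge_bar: the fixed steel bridge, 94 by 36 mm, 48 mm high over the fixture plate, with a brass bush (22 mm across, 6 mm high) on top, that carries the pin with the bar head; origin on the pin axis at the underside of the bridge (on the fixture plate, 16 mm above the table); its x axis runs along the bridge
- head_bar (a point): the centre of the top face of the black pin head that is a long narrow bar, 80 by 16 mm (long side along the bridge, its local x), 14 mm thick. The 8 mm pin slides straight up and down in the bush; this point moves with it: 106 mm above the table at joint 0, 84 mm when home
- pin_bar (a joint): how far the pin with the bar head is pushed down (m): starts between 0 and 0.005, 0.022 is home (head resting on its bush, a solid stop); negative means drawn up out of the bush (it can be drawn 15 mm). About 4 N moves it and it stays where it is left
- bridge_square: the fixed steel bridge, 94 by 36 mm, 48 mm high over the fixture plate, with a brass bush (22 mm across, 6 mm high) on top, that carries the pin with the square head; origin on the pin axis at the underside of the bridge (on the fixture plate, 16 mm above the table); its x axis runs along the bridge
- head_square (a point): the centre of the top face of the black pin head that is a small square, 30 by 30 mm, 14 mm thick. The 8 mm pin slides straight up and down in the bush; this point moves with it: 106 mm above the table at joint 0, 84 mm when home
- pin_square (a joint): how far the pin with the square head is pushed down (m): starts between 0 and 0.005, 0.022 is home (head resting on its bush, a solid stop); negative means drawn up out of the bush (it can be drawn 15 mm). About 4 N moves it and it stays where it is left
- plug_gauge: a steel plug gauge standing upright on the fixture plate, 24 mm across, 58 mm high; origin at the centre of its underside; leave it alone
- ring_gauge: a steel ring gauge lying on the fixture plate, 34 mm across, 16 mm high; origin at the centre of its underside; leave it alone
- gauge_block: a steel block 35 by 30 by 50 mm high, standing on the table beside the fixture; origin at the centre of its underside; leave it alone
- v_block: a dark steel V-block 60 by 50 by 40 mm high on the table beside the fixture; origin at the centre of its underside; leave it alone
- caliper: a steel caliper 200 mm long, 12 mm high, lying on the table beyond the fixture; origin at the middle of its beam, on the underside; leave it alone
- pen_pot: an empty grey pot, 60 mm across the mouth, 60 mm high, on the table beyond the fixture; origin at the centre of its underside; leave it alone

How it is judged:
On the way, in this order (a step that is already met when the one before it is completed fails the run):
1. the round-headed pin is pushed home (joint over 0.018) (value of joint pin_round above 0.018 m), for 0.1 s.
2. the bar-headed pin is pushed home (joint over 0.018) (value of joint pin_bar above 0.018 m), for 0.1 s.
3. the square-headed pin is pushed home (joint over 0.018) (value of joint pin_square above 0.018 m), for 0.1 s.
At the end, for the whole second after the job is handed in: all three pins stand within 4 mm of home (joint over 0.018), still; the strip lies within 10 mm and every gauge and tool within 15 mm of where it started (value of joint each of pin_round, pin_bar, pin_square above 0.018 m and velocity of joint each of pin_round, pin_bar, pin_square below 0.005 m/s and distance of strip from where it was at the start of the episode below 0.01 m and distance of each of plug_gauge, ring_gauge, gauge_block, v_block, caliper, pen_pot from where it was at the start of the episode below 0.015 m and linear speed of strip below 0.02 m/s); the robot touches nothing.
It fails at once if a pin is drawn upwards (more than 5 mm above joint 0) (value of joint any of pin_round, pin_bar, pin_square below -0.005 m).
It fails at once if a pin or its bridge is pushed hard (over 40 N) (contact force between any of the fingers, the arm and bridge_round above 40 N or contact force between any of the fingers, the arm and bridge_bar above 40 N or contact force between any of the fingers, the arm and bridge_square above 40 N).
It fails at once if a pin is pushed down more than 11 mm before the one ahead of it in the order (round, bar, square) is home ((value of joint pin_bar above 0.011 m and value of joint pin_round below 0.015 m) or (value of joint pin_square above 0.011 m and value of joint pin_round below 0.015 m) or (value of joint pin_square above 0.011 m and value of joint pin_bar below 0.015 m)).
It fails at once if the strip is shifted more than 10 mm (distance of strip from where it was at the start of the episode above 0.01 m).
It fails at once if a gauge, block, caliper or the pot is moved more than 15 mm or tipped over (distance of any of plug_gauge, ring_gauge, gauge_block, v_block, caliper, pen_pot from where it was at the start of the episode above 0.015 m or angle between any of plug_gauge, ring_gauge, gauge_block, v_block, caliper, pen_pot's own z axis and vertical above 0.5 rad).
It also fails if it takes over 45 s, if anything falls off the work surface, if the arm or the gripper's body presses on something with over 40 N, if the wrist force passes 120 N, or if a joint passes its speed limit or range.

ROBOT

A 7-joint arm with a two-finger parallel gripper is mounted at the origin on the work surface. World frame = base frame: x ahead of the robot, y to its left, z up, the work surface at z = 0. Lengths are in m, angles in rad, forces in N, time in s.
With the tool pointing down it reaches from about 0.425 to 0.875 m from the base axis. Payload 4.7 kg.
Tool frame: the origin (TCP) lies at the very end of the fingers, on their centre line; the grasp point (between the pads) lies 19 mm behind it; z points along the fingers, y is the line along which they close (so a half turn about z gives the same grasp; the last joint's range is limited). The gripper opens to 87 mm and grips with 3 to 60 N. Pads are 19 mm wide; open, the fingers measure 117 mm over their backs; the gripper's body (75 mm by 190 mm) begins 51 mm behind the grasp point.
Start: joints at [1.327, 0.321, -0.07, 1.45, 0.023, 1.371, -0.057], TCP at [0.166, -0.629, 0.223] pointing down, gripper open.
Joint ranges: [-2.86, 2.86], [-0.3, 2.09], [-1.38, 1.24], [0.06, 2.45], [-1.56, 4.7], [0.09, 2.05], [-2.69, 2.69]. Speed limits (rad/s): [2.57, 2.57, 3.14, 3.14, 3.14, 3.14, 3.14].

INTERFACE

Orientations are given as a rotation vector (axis times angle).
In Python, from bench import ctrl gives the robot as it stands.
- The arm moves only by the shell command python3 -m jog 'ROWS' [FORCE]. ROWS is JSON, a list that holds one entry, the list of rows, each a list of 7 numbers: the shift along the tool's x, y, z in mm, then the turn, a rotation vector about the tool's x, y, z in degrees, then the finger opening in mm, from 0 to 87. A call has 1 to 10 rows; each row is the pose to reach, as a shift and turn from the pose commanded when the call began, along the tool's axes at that moment; what a row does not reach only later rows make up. A row lasts 1/10 s, in which the tool goes at most 50 mm and 8.59 degrees, less where a joint would pass 70% of its speed; a pose out of reach is approached as far as the arm can. A call with a gripper value outside its range is refused whole. The fingers move at their own pace and stop on an object; FORCE is the grip in N (left out, the last holds). Time passes only in rows, so rows that repeat a pose let the fingers close. It gives the time, the measured TCP pose, the force, the opening and the grip force at its end, in the units of the state.
- ctrl.get_state(): the state, without advancing time (a new reading comes with each control period).
- ctrl.get_image(name): name is "scene" or "side" or "wrist"; returns a dict with "image" (420x560x3 uint8, red, green, blue), "depth" (420x560 float32, m along the optical axis (not along the pixel's ray), 0 where there is no reading), "fov_y" (degrees; the focal length in pixels is half the picture's height over the tangent of half this angle, whatever the lens; pixels are square), "cx", "cy" (the principal point, pixels), "rvec" (rotation vector, rad) and "tvec" (3), from world to camera coordinates, as OpenCV has them. Camera axes: x right, y down, z forward; pixel columns grow to the right and rows downward; lengths in m; the calibration is good to about 2 mm. A picture is of the moment at which its call begins.
- ctrl.close_job(): hands the job in; it is judged then, once.
The state is a dict: "time": time; "joint_positions": joint angles; "qd": joint speeds; "joint_torque": joint torques, N m; "position": TCP position; "tool_rot": TCP orientation; "ft_force": force on the tool from outside, world axes, zero at the start; "torque": the same for the moment, N m; "grip_width": opening from 0.0 (shut) to 1.0 (fully open); "grip_force": force on a finger pad.
Only numpy, scipy, OpenCV 4.12 (cv2) and the standard library are available. Lean on these libraries where they do the work, as an engineer would, in place of code of your own. Each camera call takes 0.05 s, during which the arm holds its last target. There are 200 camera calls.

## Working session

There is one attempt and no reset: what is moved stays moved. The work goes in short steps, Python scripts to look and compute and a shell command to move; the robot and the scene stay as the last step left them, time stands still between calls to the robot, and variables do not carry over. Pictures are saved under pics/ and viewed, at most 10 in all, crops included, and the job is handed in when it is done.

```bash
mkdir -p pics; cat > h.py <<'E'
import numpy as np, cv2
from bench import ctrl
from scipy.spatial.transform import Rotation as R
def cam(n):
    d=ctrl.get_image(n); d['f']=210/np.tan(np.radians(d['fov_y'])/2)
    d['Rm']=R.from_rotvec(d['rvec']).as_matrix(); d['c']=-d['Rm'].T@np.array(d['tvec']); return d
def cloud(d):
    v,u=np.mgrid[:420,:560]; z=d['depth']
    p=np.stack([(u-d['cx'])/d['f']*z,(v-d['cy'])/d['f']*z,z],-1)
    return (p-np.array(d['tvec']))@d['Rm']
def ray(d,u,v,h):
    r=d['Rm'].T@np.array([(u-d['cx'])/d['f'],(v-d['cy'])/d['f'],1]); return d['c']+r*(h-d['c'][2])/r[2]
def save(d,n): cv2.imwrite('pics/'+n,d['image'][:,:,::-1])
E
python3 - <<'E'
from h import *
for n in['scene','side']:
    d=cam(n); save(d,n+'1.png'); print(n,d['c'],d['f'])
    P=cloud(d); m=((d['image'].max(-1)<70)&(d['depth']>0)&(P[...,2]>.08)&(P[...,2]<.115)&(np.hypot(P[...,0],P[...,1])>.3)).astype(np.uint8)
    k,l,s,c=cv2.connectedComponentsWithStats(m)
    for i in range(1,k):
        if s[i,4]>60:
            q=P[l==i]; t=q[q[:,2]>np.percentile(q[:,2],90)-.006]
            print(s[i],c[i].round(),'med',np.median(t,0).round(3),'min',t.min(0).round(3),'max',t.max(0).round(3))
s=ctrl.get_state(); print(s['position'],s['tool_rot'],s['ft_force'],s['time'])
print(R.from_rotvec(s['tool_rot']).as_matrix().round(3))
E
```

```text
scene [ 1.13341268 -0.16096978  0.55550558] 393.26633591807837
[427   7   9  10  66] [431.  11.] med [-0.442  1.238  0.111] min [-0.459  1.232  0.106] max [-0.431  1.255  0.115]
[224   9  66  12 539] [256.  15.] med [-0.698  0.479  0.11 ] min [-0.745  0.337  0.105] max [-0.661  0.624  0.115]
[330  45  16  10 136] [338.  49.] med [-0.134  0.588  0.108] min [-0.16   0.563  0.103] max [-0.121  0.607  0.111]
[537 184  23  59 700] [552. 220.] med [0.825 0.49  0.089] min [0.749 0.448 0.084] max [0.864 0.605 0.092]
[259 187  18  15 205] [267. 194.] med [0.573 0.044 0.102] min [0.553 0.03  0.097] max [0.585 0.059 0.104]
[193 198  27  22 457] [206. 209.] med [ 0.569 -0.076  0.1  ] min [ 0.541 -0.099  0.095] max [ 0.591 -0.052  0.103]
[134 207  11  33 308] [139. 223.] med [ 0.568 -0.194  0.103] min [ 0.523 -0.204  0.098] max [ 0.601 -0.184  0.105]
side [0.09895214 0.53532573 0.80235014] 412.80351898632483
[  0   8  84  26 338] [40. 20.] med [ 2.454 -0.117  0.094] min [ 2.44  -0.347  0.091] max [2.47  0.063 0.1  ]
[343 174  26  19 185] [356. 183.] med [ 0.555 -0.193  0.102] min [ 0.52  -0.202  0.098] max [ 0.599 -0.184  0.107]
[315 197  20  16 250] [325. 205.] med [ 0.562 -0.074  0.1  ] min [ 0.539 -0.099  0.096] max [ 0.586 -0.051  0.105]
[283 222  16  14 148] [290. 228.] med [0.566 0.046 0.101] min [0.551 0.031 0.097] max [0.582 0.058 0.106]
[   0  245   80  120 4687] [ 27. 292.] med [0.84  0.555 0.089] min [0.721 0.45  0.085] max [1.019 0.654 0.094]
[ 0.16551791 -0.62806659  0.2215921 ] [-3.11388626e+00 -4.03646973e-01  5.18829684e-04] [-0.56927487 -1.1407836  -0.11002814] 0.1
[[ 0.967  0.255 -0.001]
 [ 0.255 -0.967  0.002]
 [-0.    -0.002 -1.   ]]
```

View pics/scene1.png

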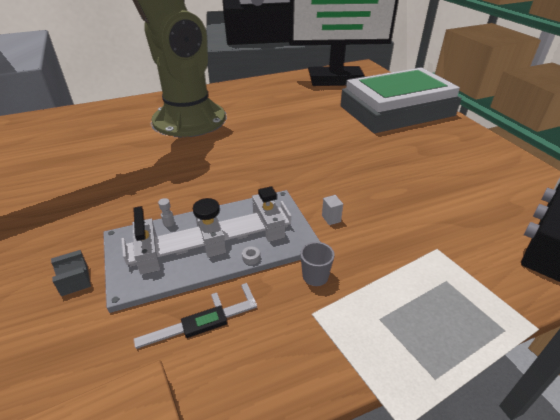

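View pics/side1.png

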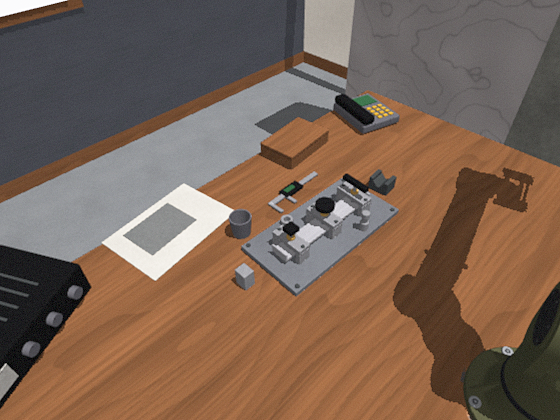

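The pictures show the round head in the middle (206,209), the bar on the left (139,223) and the square on the right (267,194) in the scene view. The heads are 120 mm apart with tops at about 0.102 m, as expected, so I'm moving over the round head.

```bash
python3 -m jog '[[[528,-433,20,0,0,0,0],[528,-433,20,0,0,0,0],[528,-433,20,0,0,0,0],[528,-433,20,0,0,0,0],[528,-433,20,0,0,0,0],[528,-433,20,0,0,0,0],[528,-433,20,0,0,0,0],[528,-433,20,0,0,0,0],[528,-433,20,0,0,0,0],[528,-433,20,0,0,0,0]]]' 10
cat > go.py <<'E'
import sys
from h import *
s=ctrl.get_state(); t=np.array(list(map(float,sys.argv[1:4])))
M=R.from_rotvec(s['tool_rot']).as_matrix()
print(s['time'],np.round(s['position'],4),M[:,2].round(3),'delta mm',(M.T@(t-s['position'])*1000).round(1),'f',np.round(s['ft_force'],1),s['grip_width'])
E
python3 go.py .566 -.075 .14
```

```text
time: 1.1
position: [0.4591, -0.2217, 0.2077]
tool_rot: [3.115, 0.403, -0.0]
ft_force: [1.4, -1.3, 0.1]
grip_width: 0.173
grip_force: 0.0
1.1 [ 0.4591 -0.2217  0.2077] [-0. -0. -1.] delta mm [ 140.7 -114.7   67.6] f [ 1.4 -1.3  0.1] 0.17335891120215086
```

```bash
python3 -m jog '[[[141,-115,0,0,0,0,0],[141,-115,0,0,0,0,0],[141,-115,0,0,0,0,0],[141,-115,30,0,0,0,0],[141,-115,68,0,0,0,0],[141,-115,68,0,0,0,0],[141,-115,68,0,0,0,0]]]'
python3 go.py .566 -.075 .11
python3 - <<'E'
from h import *
for n in['wrist','side']:
    d=cam(n); save(d,n+'2.png')
    P=cloud(d); m=((d['image'].max(-1)<70)&(d['depth']>0)&(P[...,2]>.08)&(P[...,2]<.115)&(abs(P[...,0]-.566)<.08)&(abs(P[...,1]+.075)<.2)).astype(np.uint8)
    k,l,s,c=cv2.connectedComponentsWithStats(m)
    for i in range(1,k):
        if s[i,4]>60:
            q=P[l==i]; t=q[q[:,2]>np.percentile(q[:,2],90)-.006]
            print(n,s[i],c[i].round(),np.median(t,0).round(3),((t.min(0)+t.max(0))/2).round(3),np.ptp(t,0).round(3))
E
```

```text
time: 1.8
position: [0.5648, -0.0772, 0.1396]
tool_rot: [-3.115, -0.402, 0.003]
ft_force: [0.4, -0.5, 0.1]
grip_width: 0.009
grip_force: 0.0
1.8 [ 0.5648 -0.0772  0.1396] [-0.002  0.    -1.   ] delta mm [ 1.8 -1.8 29.6] f [ 0.4 -0.5  0.1] 0.008817507041295249
wrist [  69  160   57   54 2392] [ 96. 186.] [0.571 0.044 0.102] [0.57  0.044 0.1  ] [0.03  0.03  0.008]
wrist [ 235  199   72   51 2346] [267. 223.] [ 0.576 -0.068  0.1  ] [ 0.572 -0.074  0.099] [0.039 0.046 0.007]
wrist [ 419  227   53   50 1524] [446. 254.] [ 0.586 -0.193  0.103] [ 0.584 -0.195  0.101] [0.038 0.019 0.007]
wrist [404 307  30  26 536] [417. 318.] [ 0.535 -0.191  0.103] [ 0.534 -0.192  0.101] [0.023 0.016 0.007]
side [343 174  26  19 185] [356. 183.] [ 0.555 -0.193  0.102] [ 0.56  -0.194  0.102] [0.079 0.02  0.008]
side [315 197  20  16 251] [324. 205.] [ 0.562 -0.074  0.1  ] [ 0.563 -0.076  0.1  ] [0.049 0.05  0.008]
side [283 221  17  15 158] [291. 228.] [0.565 0.045 0.101] [0.567 0.044 0.101] [0.03  0.03  0.007]
```

View pics/wrist2.png

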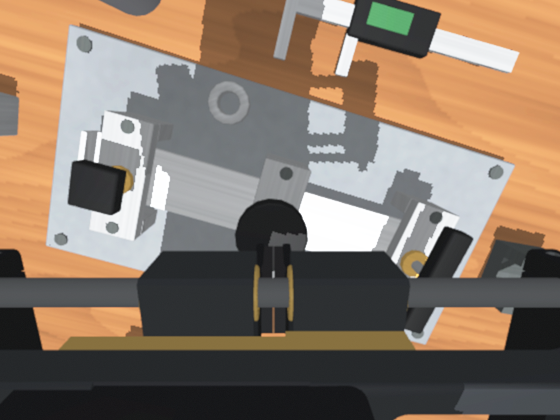

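View pics/side2.png

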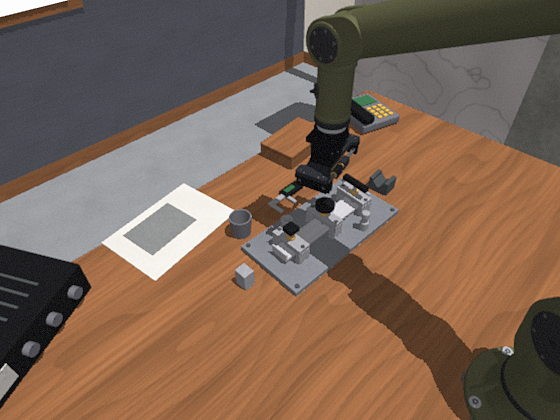

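The wrist view shows the closed fingers at about (274,300), with the round head (270,230) under them. The square is at (96,186) and the bar at about (440,285), and the side view shows nothing else near the tool. I'm pushing the round pin in small steps.

```bash
python3 -m jog '[[[1,-2,15,0,0,0,0],[1,-2,28,0,0,0,0],[1,-2,33,0,0,0,0],[1,-2,36,0,0,0,0],[1,-2,39,0,0,0,0],[1,-2,42,0,0,0,0],[1,-2,45,0,0,0,0],[1,-2,48,0,0,0,0],[1,-2,48,0,0,0,0]]]'; python3 go.py .566 -.075 .085
```

```text
time: 2.8
position: [0.5661, -0.0743, 0.0915]
tool_rot: [3.115, 0.404, 0.0]
ft_force: [0.1, 0.7, 0.5]
grip_width: 0.004
grip_force: 0.0
2.8 [ 0.5661 -0.0743  0.0915] [ 0. -0. -1.] delta mm [-0.3  0.7  6.5] f [0.1 0.7 0.5] 0.004317500359923524
```

```bash
python3 -m jog '[[[0,0,2,0,0,0,0],[0,0,4,0,0,0,0],[0,0,6,0,0,0,0],[0,0,6,0,0,0,0],[0,0,6,0,0,0,0]]]'; python3 go.py .566 -.075 .085
python3 - <<'E'
from h import *
d=cam('side'); P=cloud(d)
q=P[(d['image'].max(-1)<70)&(P[...,2]>.075)&(P[...,2]<.12)&(np.hypot(P[...,0]-.566,P[...,1]+.075)<.028)]
print(len(q),np.percentile(q[:,2],[10,50,90]).round(4))
cv2.imwrite('pics/s3.png',cv2.resize(d['image'][140:260,250:410,::-1],None,fx=4,fy=4))
E
```

```text
time: 3.3
position: [0.5664, -0.0742, 0.0857]
tool_rot: [3.116, 0.404, 0.001]
ft_force: [0.1, 0.1, 0.3]
grip_width: 0.003
grip_force: 0.3
3.3 [ 0.5664 -0.0742  0.0857] [ 0.001  0.    -1.   ] delta mm [-0.5  0.6  0.7] f [0.1 0.1 0.3] 0.0034428718746751918
142 [0.0781 0.0844 0.0974]
```

View pics/s3.png

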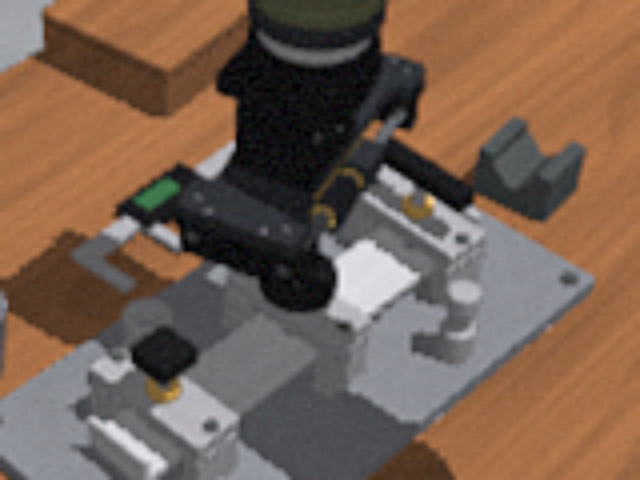

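The side crop shows the round head at about (300,280), low on its bush with no brass visible, and the square and bar heads still raised. I'm pressing a little more to feel the stop.

```bash
python3 -m jog '[[[0,0,1,0,0,0,0],[0,0,1.5,0,0,0,0],[0,0,1.5,0,0,0,0],[0,0,1.5,0,0,0,0]]]'; python3 go.py .562 -.194 .14
```

```text
time: 3.75
position: [0.5663, -0.0742, 0.0846]
tool_rot: [3.115, 0.404, 0.001]
ft_force: [0.1, -0.6, 2.2]
grip_width: 0.003
grip_force: 1.5
3.75 [ 0.5663 -0.0742  0.0846] [ 0.001 -0.    -1.   ] delta mm [-34.7 114.8 -55.4] f [ 0.1 -0.6  2.2] 0.0034676123910623584
```

The TCP is at 0.0846 m, so the round pin is home (joint about 0.021). Next I lift and go to the bar.

```bash
python3 -m jog '[[[0,0,-20,0,0,0,0],[0,0,-55,0,0,0,0],[-35,115,-55,0,0,0,0],[-35,115,-55,0,0,0,0],[-35,115,-55,0,0,0,0],[-35,115,-55,0,0,0,0],[-35,115,-55,0,0,0,0]]]'; python3 go.py .562 -.194 .085
python3 - <<'E'
from h import *
d=cam('side'); P=cloud(d)
for n,x,y in[('round',.566,-.075),('bar',.562,-.194),('sq',.568,.044)]:
    q=P[(d['image'].max(-1)<70)&(P[...,2]>.06)&(P[...,2]<.115)&(np.hypot(P[...,0]-x,P[...,1]-y)<.03)]
    print(n,len(q),np.percentile(q[:,2],[50,75,90]).round(4))
E
```

```text
time: 4.45
position: [0.5611, -0.1938, 0.1387]
tool_rot: [-3.114, -0.403, 0.001]
ft_force: [0.6, 0.6, 0.4]
grip_width: 0.004
grip_force: 0.0
4.45 [ 0.5611 -0.1938  0.1387] [-0.001  0.001 -1.   ] delta mm [ 0.9  0.5 53.7] f [0.6 0.6 0.4] 0.004392277571606813
round 268 [0.0827 0.084  0.0847]
bar 130 [0.1009 0.1029 0.104 ]
sq 154 [0.1008 0.1022 0.1032]
```

Round is confirmed home at 0.084. Pushing the bar.

```bash
python3 -m jog '[[[0,0,15,0,0,0,0],[0,0,28,0,0,0,0],[0,0,33,0,0,0,0],[0,0,37,0,0,0,0],[0,0,41,0,0,0,0],[0,0,45,0,0,0,0],[0,0,48,0,0,0,0],[0,0,51,0,0,0,0],[0,0,53,0,0,0,0],[0,0,53,0,0,0,0]]]'; python3 go.py .562 -.194 .0845
```

```text
time: 5.5
position: [0.5618, -0.1947, 0.0861]
tool_rot: [3.115, 0.404, 0.001]
ft_force: [-0.4, 0.3, -0.2]
grip_width: 0.006
grip_force: 0.0
5.5 [ 0.5618 -0.1947  0.0861] [ 0.001 -0.001 -1.   ] delta mm [ 0.4 -0.6  1.6] f [-0.4  0.3 -0.2] 0.006374860094279715
```

```bash
python3 -m jog '[[[0,0,1,0,0,0,0],[0,0,2,0,0,0,0],[0,0,2,0,0,0,0],[0,0,2,0,0,0,0]]]'; python3 go.py .568 .044 .14
```

```text
time: 5.9
position: [0.5618, -0.1949, 0.0845]
tool_rot: [3.115, 0.403, 0.001]
ft_force: [0.5, 1.1, 2.6]
grip_width: 0.009
grip_force: 1.2
5.9 [ 0.5618 -0.1949  0.0845] [ 0.001 -0.001 -1.   ] delta mm [  66.8 -229.4  -55.6] f [0.5 1.1 2.6] 0.008945959670964822
```

```bash
python3 -m jog '[[[0,0,-20,0,0,0,0],[0,0,-55,0,0,0,0],[67,-229,-55,0,0,0,0],[67,-229,-55,0,0,0,0],[67,-229,-55,0,0,0,0],[67,-229,-55,0,0,0,0],[67,-229,-55,0,0,0,0],[67,-229,-55,0,0,0,0],[67,-229,-55,0,0,0,0],[67,-229,-55,0,0,0,0]]]'; python3 go.py .568 .044 .0845
python3 - <<'E'
from h import *
d=cam('scene'); P=cloud(d)
for n,x,y in[('round',.566,-.075),('bar',.562,-.194),('sq',.568,.044)]:
    q=P[(d['image'].max(-1)<70)&(P[...,2]>.06)&(P[...,2]<.115)&(np.hypot(P[...,0]-x,P[...,1]-y)<.03)]
    print(n,len(q),np.percentile(q[:,2],[50,75,90]).round(4))
E
```

```text
time: 6.9
position: [0.5679, 0.0421, 0.1389]
tool_rot: [3.115, 0.4, -0.001]
ft_force: [-0.2, -0.7, -0.3]
grip_width: 0.003
grip_force: 0.0
6.9 [0.5679 0.0421 0.1389] [-0.001 -0.001 -1.   ] delta mm [ 0.6 -1.9 54.4] f [-0.2 -0.7 -0.3] 0.003255154782859459
round 454 [0.0832 0.0839 0.0846]
bar 202 [0.0834 0.084  0.0845]
sq 218 [0.1015 0.1023 0.1028]
```

The bar is home at 0.084 too. Now the square.

```bash
python3 -m jog '[[[0,-1,15,0,0,0,0],[0,-1,28,0,0,0,0],[0,-1,33,0,0,0,0],[0,-1,37,0,0,0,0],[0,-1,41,0,0,0,0],[0,-1,45,0,0,0,0],[0,-1,48,0,0,0,0],[0,-1,51,0,0,0,0],[0,-1,53,0,0,0,0],[0,-1,53,0,0,0,0]]]'; python3 go.py .568 .044 .0845
```

```text
time: 7.95
position: [0.5681, 0.0454, 0.0861]
tool_rot: [-3.115, -0.404, -0.002]
ft_force: [0.6, -0.4, -0.4]
grip_width: 0.008
grip_force: 0.0
7.95 [0.5681 0.0454 0.0861] [ 0.001  0.001 -1.   ] delta mm [-0.4  1.3  1.6] f [ 0.6 -0.4 -0.4] 0.008227324622875419
```

```bash
python3 -m jog '[[[0,0,1,0,0,0,0],[0,0,2,0,0,0,0],[0,0,2,0,0,0,0],[0,0,2,0,0,0,0]]]' && python3 go.py .568 .044 .0845 && python3 -m jog '[[[0,0,-20,0,0,0,0],[0,0,-60,0,0,0,0],[0,0,-100,0,0,0,0],[0,0,-100,0,0,0,0],[0,0,-100,0,0,0,0],[0,0,-100,0,0,0,0]]]'
python3 - <<'E'
from h import *
d=cam('scene'); P=cloud(d); save(d,'end.png')
for n,x,y in[('round',.566,-.075),('bar',.562,-.194),('sq',.568,.044)]:
    q=P[(d['image'].max(-1)<70)&(P[...,2]>.06)&(P[...,2]<.115)&(np.hypot(P[...,0]-x,P[...,1]-y)<.03)]
    print(n,len(q),np.percentile(q[:,2],[50,75,90]).round(4))
E
```

```text
time: 8.35
position: [0.5682, 0.0456, 0.0846]
tool_rot: [-3.115, -0.404, -0.002]
ft_force: [0.5, 0.8, 2.4]
grip_width: 0.005
grip_force: 1.1
8.35 [0.5682 0.0456 0.0846] [ 0.001  0.001 -1.   ] delta mm [-0.6  1.5  0.1] f [0.5 0.8 2.4] 0.005466022100244124
time: 8.95
position: [0.5668, 0.0449, 0.1829]
tool_rot: [-3.115, -0.404, 0.004]
ft_force: [-0.1, -0.1, -0.0]
grip_width: 0.007
grip_force: 0.0
round 453 [0.0833 0.0839 0.0846]
bar 198 [0.0834 0.084  0.0844]
sq 219 [0.083  0.0838 0.0844]
```

View pics/end.png

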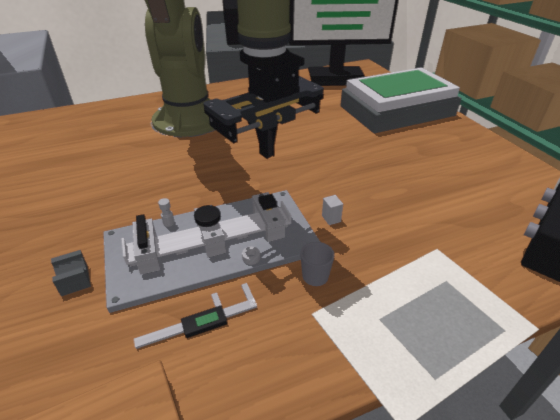

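All three heads, at (207,215), (142,231) and (268,201), sit at 0.084 m. The gauges and tools are where they were, and the tool is clear at about (267,150).

```bash
python3 -c "from bench import ctrl; print(ctrl.close_job())"
```

```text
the job is handed in; nothing more can be done
None
```

All three pins were pushed home in order (round, bar, square), with head tops measured at 0.084 m; the strip, gauges and tools look unmoved in the last picture, the arm is clear, and the job is handed in (the call returned no verdict).

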